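Step the distillate selector to the tall beaker

ROBOT

A 6-joint arm with a two-finger parallel gripper is mounted at the origin on a cart in front of the work surface, level with it; the furniture and walls round the work are solid. World frame = base frame: x ahead of the robot, y to its left, z up, the work surface at z = 0. Lengths are in m, angles in rad, forces in N, time in s.
With the tool pointing down it reaches from about 0.275 to 0.825 m from the base axis. Payload 4.9 kg.
Tool frame: the origin (TCP) lies on the centre line of the jaws, within the pads' length; the fingertips stand 19 mm ahead of it and the grasp point (between the pads) is the TCP (env.finger_overhang is the distance from the TCP to the fingertips, in m); z points along the fingers, y is the line along which they close (so a half turn about z gives the same grasp; the last joint's range is limited). The gripper opens to 85 mm and grips with 20 to 120 N. Pads are 22 mm wide; open, the fingers measure 114 mm over their backs; the gripper's body (76 mm by 85 mm) begins 54 mm behind the grasp point. The pads swing forward as they close: fully open they stand 13 mm farther back than shut.
Start: joints at [1.095, 0.326, -0.193, 1.052, 0, 1.437], TCP at [0.184, 0.518, 0.225] pointing down, gripper open.
Joint ranges: [-2.65, 2.65], [-0.97, 1.79], [-1.3, 1.35], [-1.93, 2.1], [-1.47, 1.37], [-3.14, 3.14]. Speed limits (rad/s): [2.57, 2.57, 3.14, 3.14, 3.14, 3.14].

INTERFACE

Orientations are given as [roll, pitch, yaw] about the fixed x, y, z axes, in that order (R = Rz(yaw) Ry(pitch) Rx(roll)).
In Python, from bench import env gives the robot as it stands.
- The arm moves only by the tool apply_moves, never from a script. Its argument "increments" is a list of rows, each a list of 7 numbers: the turn, a rotation vector about the tool's x, y, z in rad, then the shift along the tool's x, y, z in mm, then the finger opening in mm, from 0 to 85.4. In form: [[wx, wy, wz, dx, dy, dz, jaw], ...]. A call has exactly 10 rows; each row shifts and turns the commanded pose from where the row before left it, along the tool's axes as they then stand; what a row does not reach is not made up. A row lasts 1/8 s, in which the tool goes at most 62.5 mm and 10.7 degrees, less where a joint would pass 70% of its speed; a pose out of reach is approached as far as the arm can. A call with a gripper value outside its range is refused whole. The fingers move at their own pace and stop on an object; the grip force is fixed at half the most. Time passes only in rows, so rows that do not move let the fingers close, or fill a call up. It gives the time, the measured TCP pose, the force, the opening and the grip force at its end, in the units of the state.
- env.get_obs(): the state, without advancing time (a new reading comes with each control period).
- env.camera(name): name is "scene" or "top"; returns the picture (384x512x3 uint8, red, green, blue); there is no depth.
- env.camera_model(name): a dict with "mtx" (3x3 intrinsics, pixels), "pose" (4x4, takes a point from camera to world coordinates). Camera axes: x right, y down, z forward; pixel columns grow to the right and rows downward; lengths in m; the calibration is good to about 2 mm. A picture is of the moment at which its call begins. camera_model takes no time and is no camera call.
- env.job_done(): hands the job in; it is judged then, once.
The state is a dict: "time_s": time; "joint_positions": joint angles; "joint_vel": joint speeds; "tau": joint torques, N m; "ee_pos": TCP position; "orientation": TCP orientation; "wrist_force": force on the tool from outside, world axes, zero at the start; "torque": the same for the moment, N m; "finger_gap": opening from 0.0 (shut) to 1.0 (fully open); "finger_force": force on a finger pad.
Only numpy, scipy, OpenCV 4.12 (cv2) and the standard library are available. Lean on these libraries where they do the work, as an engineer would, in place of code of your own. Each camera call takes 0.05 s, during which the arm holds its last target. There are 200 camera calls.

TASK

Push the upright black tab of the distillate selector round with a fingertip or the outside of the fingers until its steel spout stands over the middle of the tallest of the three beakers on the stand, then leave it standing there. Only push the tab: do not pinch it or push the spout, and leave the beakers, the brass weight and the larger cork beside the stand undisturbed.

Things in the scene. Friction and masses are not known exactly. Their poses are not given: they have to be found in the camera images.
- stand: Fixed stand of the selector; place and yaw vary. Origin on the vertical turning axis at bench height, z up; +x points to the middle one of three grey receiver pads (84 mm discs, 4 mm thick), centred 120 mm from the axis at -0.95, 0, +0.95 rad from +x (counter-clockwise from above). Foot 120 mm across, 16 mm high; thin post; collar 68 mm across, 125 to 132 mm above the bench.
- head (a joint): Turn of the selector head about the stand's axis, rad, positive counter-clockwise from above; 0 points the spout along the stand's +x. Stops at -1.3 and +1.3. No spring, no clicks: friction (0.22 N m, some 2.5 N at the tab) holds it wherever it is left. The hub, 54 mm across, is 134 to 154 mm above the bench, its inlet nipple reaches 164 mm. Spout and tab are on opposite sides.
- spout_tip (a point): Mouth of the steel spout tube (12 mm thick, upper edge 150 mm above the bench), 120 mm from the turning axis, 130 mm above the bench. Do not push here.
- tab_mid (a point): Point on the upright black tab, 172 mm above the bench. The tab is a flat fin 90 mm from the turning axis, opposite to the spout: 32 mm long radially, 14 mm thick along the direction of turning, top 192 mm above the bench. It stands on a flat arm 16 mm wide whose top is 146 mm above the bench. Nothing nearby is higher than 164 mm. The point's x points from the tab to the turning axis, z up.
- beaker_600: The tallest beaker: clear, 121 mm high, 70 mm across, standing loose on one of the three pads (which one varies). Origin: centre of its underside, 4 mm above the bench. The spout must end over its middle.
- beaker_250: The middle-sized clear beaker, 93 mm high, 72 mm across, loose on another pad. Origin: centre of its underside.
- beaker_100: The small clear beaker, 71 mm high, 53 mm across, loose on another pad. Origin: centre of its underside.
- brass_weight: Small brass weight with a knob on top, 41 mm high, 23 mm across, loose on the bench on the robot's side of the stand. Origin: centre of its underside.
- cork_a: The larger of two corks, 26 mm across and 26 mm high, loose on the bench close beside the foot of the stand. Origin: centre of its underside.
Not all that is in view belongs to the job. Leave any purple look-alike of the beaker_100 alone.

How it is judged:
On the way:
1. the fingers push on the tab ((contact force between the fingers and head_c0 above 0.3 N or contact force between the fingers and head_c1 above 0.3 N)), for 0.05 s.
At the end, for the whole second after the job is handed in: The spout's mouth stands within 14 mm, seen from above, of the axis of the tallest beaker and the head is at rest; the three beakers, the brass weight and the larger cork stand upright within 12 mm of where they began (horizontal distance between spout_tip and beaker_600 below 0.014 m and velocity of joint head between -0.02 and 0.02 rad/s and distance of each of beaker_600, beaker_250, beaker_100, brass_weight, cork_a from where it was at the start of the episode below 0.012 m and angle between each of beaker_600, beaker_250, beaker_100, brass_weight, cork_a's own z axis and vertical below 0.1 rad); the robot touches nothing.
It fails at once if the tab is pinched (both its broad faces pressed at once) (contact force between the fingers and head_c0 above 2 N and contact force between the fingers and head_c1 above 2 N).
It fails at once if the robot pushes the spout instead of the tab (contact force between any of the fingers, the arm and head_c2 above 1.5 N or contact force between any of the fingers, the arm and head_c3 above 1.5 N or contact force between any of the fingers, the arm and head_c4 above 1.5 N or contact force between any of the fingers, the arm and head_c5 above 1.5 N).
It fails at once if a beaker is moved, lifted or tipped (distance of any of beaker_600, beaker_250, beaker_100 from where it was at the start of the episode above 0.02 m or angle between any of beaker_600, beaker_250, beaker_100's own z axis and vertical above 0.25 rad).
It fails at once if the brass weight or the larger cork is moved, lifted or tipped (distance of any of brass_weight, cork_a from where it was at the start of the episode above 0.02 m or angle between any of brass_weight, cork_a's own z axis and vertical above 0.25 rad).
It also fails if it takes over 40 s, if anything falls off the work surface, if the arm or the gripper's body presses on something with over 40 N, if the wrist force passes 120 N, or if a joint passes its speed limit or range.

## Working session

There is one attempt and no reset: what is moved stays moved. The work goes in short steps, Python scripts to look and compute and a tool call to move; the robot and the scene stay as the last step left them, time stands still between calls to the robot, and variables do not carry over. Pictures are saved under pics/ and viewed, at most 10 in all, crops included, and the job is handed in when it is done.

Besides the shell and the picture viewer there is one more tool, called after ">>>" by a JSON object that holds its "api" and its "payload". apply_moves: Moves the arm, as the interface text tells. Its arguments: {"type":"object","properties":{"increments":{"type":"array"}},"required":["increments"]}

```bash
mkdir -p pics; python3 - <<'E'
from bench import env
import cv2
for n in("scene","top"):
    cv2.imwrite(f"pics/{n}0.png",cv2.cvtColor(env.camera(n),cv2.COLOR_RGB2BGR))
    m=env.camera_model(n);print(n,m["mtx"].round(1).tolist(),m["pose"].round(3).tolist())
o=env.get_obs();print(o["ee_pos"],o["orientation"],o["finger_gap"],o["time_s"])
E
```

```text
scene [[497.8, 0.0, 244.5], [0.0, 497.8, 196.2], [0.0, 0.0, 1.0]] [[0.527, -0.409, 0.745, -0.243], [-0.849, -0.281, 0.447, -0.832], [0.026, -0.868, -0.495, 0.697], [0.0, 0.0, 0.0, 1.0]]
top [[357.4, 0.0, 252.2], [0.0, 357.4, 188.0], [0.0, 0.0, 1.0]] [[0.025, -0.987, 0.16, 0.458], [-1.0, -0.028, -0.013, -0.31], [0.017, -0.159, -0.987, 0.978], [0.0, 0.0, 0.0, 1.0]]
[0.18409816 0.51768983 0.22407183] [-3.14000890e+00 -2.03836031e-04  2.79981941e+00] 1.0005641328044754 0.1
```

View pics/scene0.png

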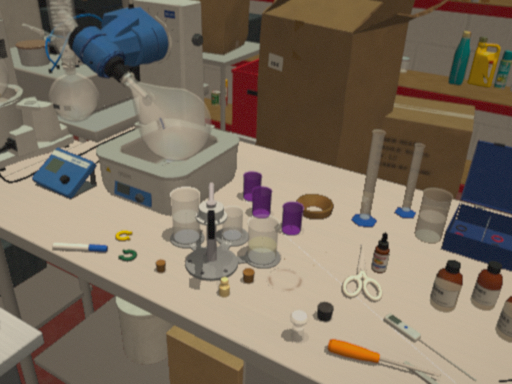

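View pics/top0.png

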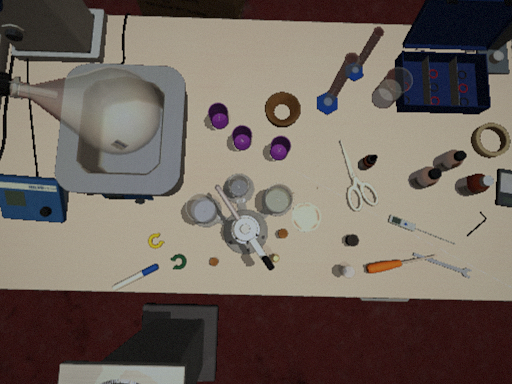

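```bash
python3 - <<'E'
import cv2,numpy as np
a=cv2.imread("pics/scene0.png")[170:310,140:310];b=cv2.imread("pics/top0.png")[160:280,170:330]
a=cv2.resize(a,None,fx=4,fy=4,interpolation=3)[:, :];b=cv2.resize(b,None,fx=5,fy=5,interpolation=3)
cv2.imwrite("pics/sc.png",a);cv2.imwrite("pics/tc.png",b)
E
```

```text
(no output)
```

View pics/sc.png

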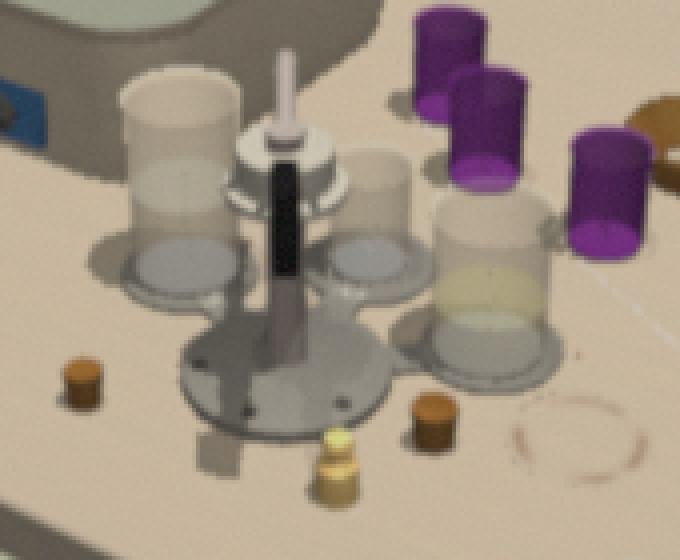

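View pics/tc.png

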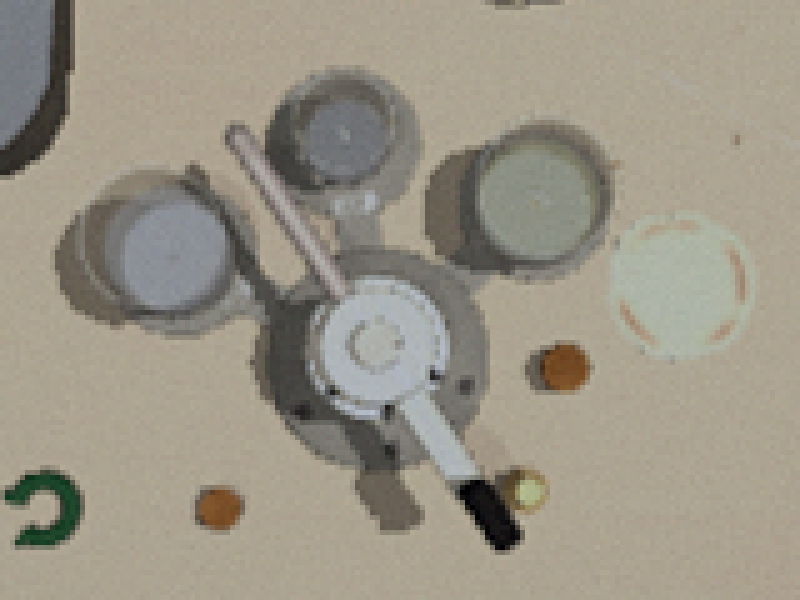

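```bash
cat >h.py <<'E'
from bench import env
import numpy as np
def P(u,v,z,n="top",crop=True):
    if crop: u,v=((u-2)/5+170,(v-2)/5+160) if n=="top" else ((u-1.5)/4+140,(v-1.5)/4+170)
    m=env.camera_model(n);T=m["pose"];d=T[:3,:3]@np.linalg.solve(m["mtx"],[u,v,1.]);o=T[:3,3]
    return (o+d*(z-o[2])/d[2])[:2]
E
python3 - <<'E'
from h import *
np.set_printoptions(precision=4,suppress=True)
A=P(374,343,.164);F=P(371,355,.016);print("axis",A,F)
print("tab",P(468,485,.192),P(508,545,.192),P(488,512,.192))
print("spout",P(238,133,.150),"weight",P(525,490,.041),"corkR",P(565,366,.026),"corkL",P(218,507,.02))
for nm,p in dict(mid=P(343,140,.004),right=P(538,200,.004),left=P(165,252,.004),rim6=P(150,250,.125),sc6=P(188,262,.004,"scene"),sc6rim=P(181,90,.125,"scene"),sc1=P(370,258,.004,"scene"),sc2=P(486,345,.004,"scene"),scF=P(286,365,.016,"scene")).items():
    d=p-A;print(nm,p,np.hypot(*d),np.degrees(np.arctan2(d[1],d[0])))
for nm,p in dict(spout=P(238,133,.15),tab=P(488,512,.192)).items():
    d=p-A;print(nm,np.hypot(*d),np.degrees(np.arctan2(d[1],d[0])))
E
```

```text
axis [ 0.4972 -0.305 ] [ 0.4979 -0.3027]
tab [ 0.4359 -0.3475] [ 0.4109 -0.3653] [ 0.4246 -0.3564]
spout [ 0.5942 -0.2383] weight [ 0.4298 -0.3842] corkR [ 0.4943 -0.4056] corkL [ 0.4163 -0.2247]
mid [ 0.6158 -0.2837] 0.12050882679054935 10.166637477980927
right [ 0.5854 -0.3919] 0.12385050931731487 -44.57863769520143
left [ 0.5512 -0.1886] 0.12825378317273092 65.08715255983789
rim6 [ 0.5405 -0.1965] 0.11676314044002514 68.26137703078287
sc6 [ 0.5541 -0.1907] 0.1276706762797169 63.51975949848852
sc6rim [ 0.5543 -0.1903] 0.12809891437150175 63.54922764183695
sc1 [ 0.6204 -0.281 ] 0.12551059503946543 11.00703701729296
sc2 [ 0.5827 -0.386 ] 0.11784438498413315 -43.465502811514526
scF [ 0.4896 -0.3098] 0.008984465376303057 -147.45190054573277
spout 0.1176534280277604 34.51180255790734
tab 0.08894663819162284 -144.67887698297423
```

Candidates: the three clear beakers in the top picture are at (203,210) left, (238,187) middle and (277,200) right. Purple look-alikes are at (218,116), (242,138) and (280,148). The crops show the left beaker is the tallest, at about 64.7° world. The black tab is at (267,262), the spout tip at (217,187) pointing about 35°, the brass weight at (275,258) and the larger cork at (283,233). So the head must turn about +30°, and I push the tab from its +y side.

>>> {"api": "apply_moves", "payload": {"increments": [[0,0,0,-23.4,-33.9,-4.4,0],[0,0,0,-23.4,-33.9,-4.4,0],[0,0,0,-23.4,-33.9,-4.4,0],[0,0,0,-23.4,-33.9,-4.4,0],[0,0,0,-23.4,-33.9,-4.4,0],[0,0,0,-23.4,-33.9,-4.4,0],[0,0,0,-23.4,-33.9,-4.4,0],[0,0,0,-23.4,-33.9,-4.4,0],[0,0,0,-25,-35.3,0,0],[0,0,0,-25,-35.3,0,0]]}}

```text
time_s: 1.35
ee_pos: [0.2933, 0.1154, 0.26]
orientation: [3.141, 0.0, 2.8]
wrist_force: [0.7, -0.5, 0.4]
finger_gap: 0.003
finger_force: 0.0
```

>>> {"api": "apply_moves", "payload": {"increments": [[0,0,0,-25,-35.3,0,0],[0,0,0,-25,-35.3,0,0],[0,0,0,-25,-35.3,0,0],[0,0,0,-25,-35.3,0,0],[0,0,0,-23.4,-38.5,0,0],[0,0,0,-23.4,-38.5,0,0],[0,0,0,-23.4,-38.5,0,0],[0,0,0,-23.4,-38.5,0,0],[0,0,0,-23.4,-38.5,0,0],[0,0,0,0,0,0,0]]}}

```text
time_s: 2.6
ee_pos: [0.3861, -0.2729, 0.2593]
orientation: [-3.141, -0.0, 2.796]
wrist_force: [0.3, -0.1, 0.3]
finger_gap: 0.002
finger_force: 0.0
```

>>> {"api": "apply_moves", "payload": {"increments": [[0,0,0.1545,0,0,0,0],[0,0,0.1545,0,0,0,0],[0,0,0.1545,0,0,0,0],[0,0,0.1545,0,0,0,0],[0,0,0,-20,-8.5,0,0],[0,0,0,-20,-8.5,0,0],[0,0,0,0,0,28,0],[0,0,0,0,0,28,0],[0,0,0,0,0,25,0],[0,0,0,0,0,0,0]]}}

```text
time_s: 3.85
ee_pos: [0.3935, -0.3106, 0.1773]
orientation: [-3.141, -0.005, 2.183]
wrist_force: [-0.2, 0.3, -0.2]
finger_gap: 0.0
finger_force: 0.0
```

```bash
python3 - <<'E'
from bench import env
import cv2
a=cv2.resize(cv2.cvtColor(env.camera("top"),cv2.COLOR_RGB2BGR)[160:280,170:330],None,fx=5,fy=5,interpolation=3)
cv2.imwrite("pics/t1.png",a)
o=env.get_obs();print(o["ee_pos"],o["orientation"],o["wrist_force"])
E
```

```text
[ 0.39432722 -0.31159523  0.17867447] [-3.14141257e+00 -2.35202269e-03  2.18254977e+00] [0.15024641 0.24482079 0.83024025]
```

View pics/t1.png

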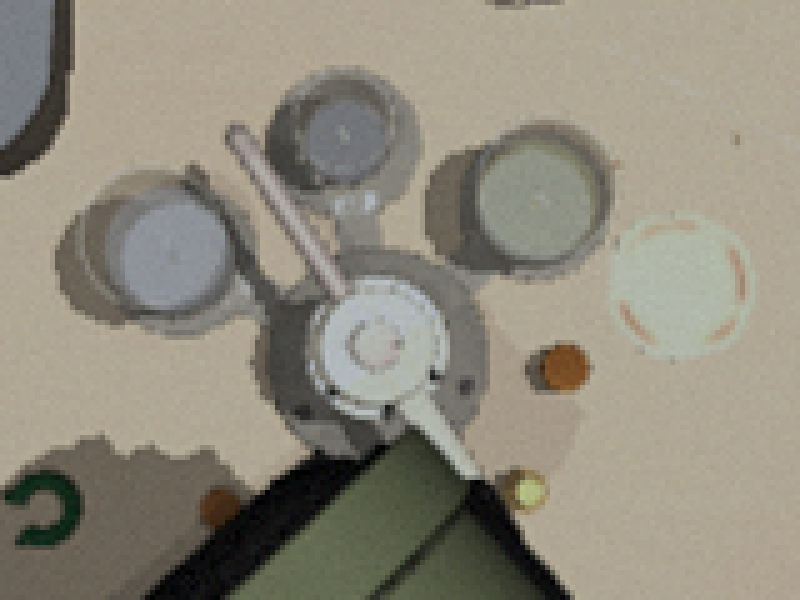

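The gripper hides the tab but nothing is disturbed. I'll close the gap of about 35 mm, then follow the arc.

>>> {"api": "apply_moves", "payload": {"increments": [[0,0,0,-10,0,0,0],[0,0,0,-10,0,0,0],[0,0,0,-6,0,0,0],[0,0,0,-4,0,0,0],[0,0,0,-3,0,0,0],[0,0,0,-3,0,0,0],[0,0,-0.04,-3.6,-0.7,0,0],[0,0,-0.04,-3.6,-0.7,0,0],[0,0,-0.04,-3.6,-0.7,0,0],[0,0,-0.04,-3.6,-0.7,0,0]]}}

```text
time_s: 5.15
ee_pos: [0.4219, -0.3545, 0.1788]
orientation: [3.141, -0.002, 2.343]
wrist_force: [-0.5, 3.8, 1.0]
finger_gap: 0.001
finger_force: 1.3
```

>>> {"api": "apply_moves", "payload": {"increments": [[0,0,-0.04,-3.6,-0.7,0,0],[0,0,-0.04,-3.6,-0.7,0,0],[0,0,-0.04,-3.6,-0.7,0,0],[0,0,-0.04,-3.6,-0.7,0,0],[0,0,-0.04,-3.6,-0.7,0,0],[0,0,-0.04,-3.6,-0.7,0,0],[0,0,-0.04,-3.6,-0.7,0,0],[0,0,0,0,0,0,0],[0,0,0,0,0,0,0],[0,0,0,0,0,0,0]]}}

```text
time_s: 6.4
ee_pos: [0.4384, -0.3746, 0.1787]
orientation: [3.141, -0.001, 2.622]
wrist_force: [-0.0, 2.5, 0.2]
finger_gap: 0.003
finger_force: 1.2
```

```bash
cat >l.py <<'E'
from bench import env
import cv2,sys
a=cv2.resize(cv2.cvtColor(env.camera("top"),cv2.COLOR_RGB2BGR)[160:280,170:330],None,fx=5,fy=5,interpolation=3)
cv2.imwrite("pics/"+sys.argv[1],a)
o=env.get_obs();print(o["ee_pos"],o["orientation"],o["wrist_force"])
E
python3 l.py t2.png
```

```text
[ 0.43837311 -0.37460627  0.17871328] [ 3.14123128e+00 -1.02313686e-03  2.62160311e+00] [-1.56779927  1.88996141 -1.4631819 ]
```

View pics/t2.png

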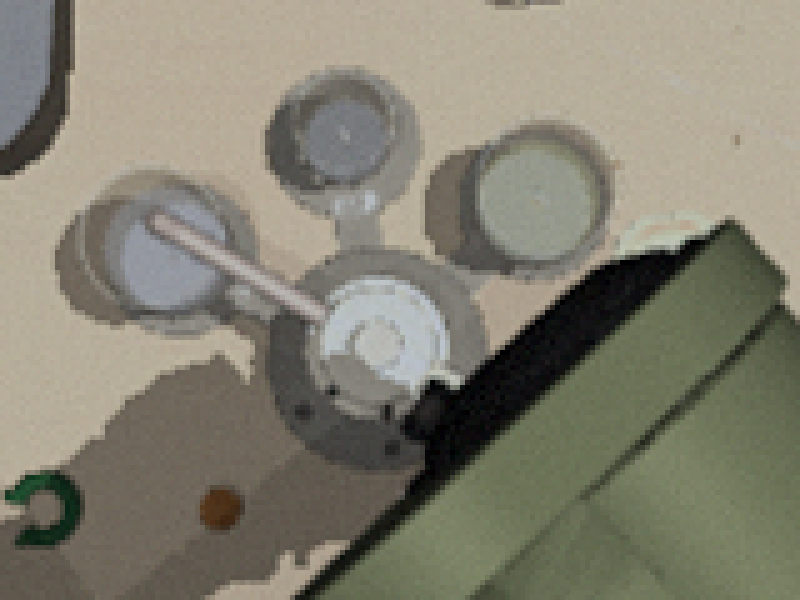

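```bash
python3 - <<'E'
from h import *
A=np.array([.4975,-.3045]);p=P(157,220,.15);d=p-A;print(p,np.hypot(*d),np.degrees(np.arctan2(d[1],d[0])))
for q in (P(165,252,.004),P(150,250,.125)):
    d=q-A;print(q,np.hypot(*d),np.degrees(np.arctan2(d[1],d[0])))
E
```

```text
[ 0.55211171 -0.20238678] 0.1157996019825108 61.861449984647884
[ 0.55123015 -0.18864113] 0.12771142142059339 65.12024531907522
[ 0.54045054 -0.19650153] 0.11622572021371737 68.31248968247199
```

The spout tip is at crop (157,220), about 62°, so it needs about 3° more. I'll push that far, back off and lift.

>>> {"api": "apply_moves", "payload": {"increments": [[0,0,-0.018,-1.6,-0.3,0,0],[0,0,-0.018,-1.6,-0.3,0,0],[0,0,-0.018,-1.6,-0.3,0,0],[0,0,0,0,0,0,0],[0,0,0,5,0,0,0],[0,0,0,10,0,0,0],[0,0,0,15,0,0,0],[0,0,0,15,0,0,0],[0,0,0,0,0,-30,0],[0,0,0,0,0,-40,0]]}}

```text
time_s: 7.7
ee_pos: [0.4013, -0.3574, 0.2493]
orientation: [3.141, -0.001, 2.675]
wrist_force: [0.9, -0.8, -0.3]
finger_gap: -0.003
finger_force: 0.0
```

>>> {"api": "apply_moves", "payload": {"increments": [[0,0,0,40,0,0,0],[0,0,0,40,0,0,0],[0,0,0,40,0,0,0],[0,0,0,30,0,0,0],[0,0,0,0,0,0,0],[0,0,0,0,0,0,0],[0,0,0,0,0,0,0],[0,0,0,0,0,0,0],[0,0,0,0,0,0,0],[0,0,0,0,0,0,0]]}}

```text
time_s: 8.95
ee_pos: [0.2684, -0.2906, 0.2488]
orientation: [3.141, -0.0, 2.676]
wrist_force: [-0.3, 0.3, -0.4]
finger_gap: 0.001
finger_force: 0.0
```

```bash
python3 l.py t3.png
```

```text
[ 0.26837545 -0.29057141  0.24887564] [ 3.14145344e+00 -2.46118230e-04  2.67597563e+00] [ 0.61566291 -0.28664464  0.52949307]
```

View pics/t3.png

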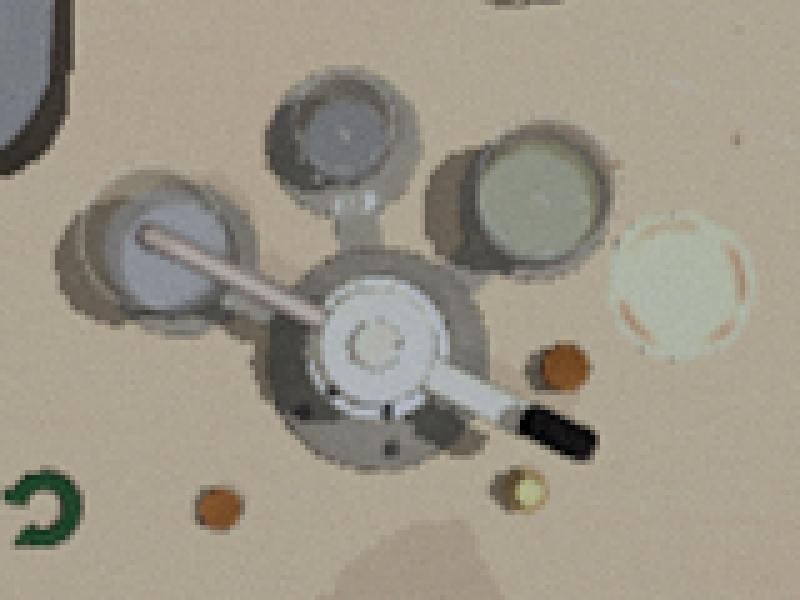

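```bash
python3 - <<'E'
from h import *
import cv2
A=np.array([.4975,-.3045])
for p in (P(146,234,.15),P(557,432,.192)):
    d=p-A;print(p,np.hypot(*d),np.degrees(np.arctan2(d[1],d[0])))
cv2.imwrite("pics/s3.png",cv2.resize(cv2.cvtColor(env.camera("scene"),cv2.COLOR_RGB2BGR)[170:310,140:310],None,fx=4,fy=4,interpolation=3))
E
```

```text
[ 0.54543924 -0.19760684] 0.11715083758275886 65.84481033551793
[ 0.45946309 -0.3857688 ] 0.08972972859469161 -115.08139711398061
```

View pics/s3.png

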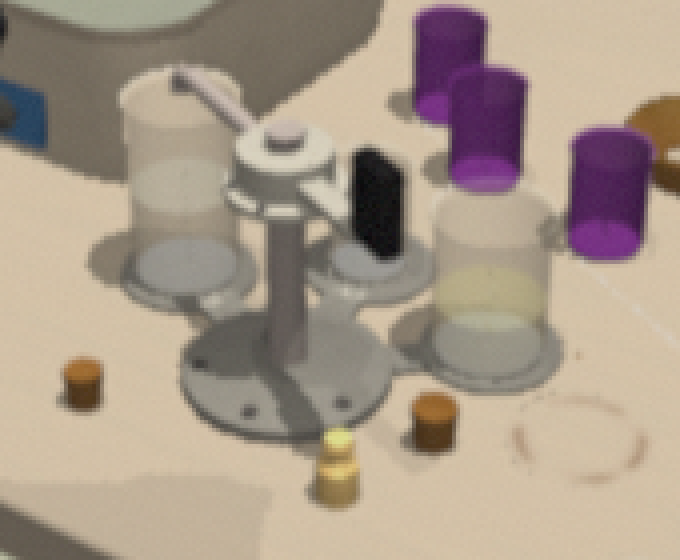

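The spout mouth, at crop (182,82), sits over the middle of the tall beaker's rim. At about 65° it is within about 3 mm of the target. Everything else is undisturbed, so I'm handing the job in.

```bash
python3 -c "
from bench import env
print(env.job_done())"
```

```text
the job is handed in; nothing more can be done
None
```

I pushed the tab round until the spout stood over the middle of the tallest beaker (within a few mm by the camera), backed the arm clear with the beakers, brass weight and larger cork looking unmoved, and handed the job in; no verdict came back.

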